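# Slide a pot foot along the fence into the gluing nest

### The job

On the gluing board, push the square clay foot up flat against the long steel fence while it is still well short of the nest, then, keeping it against the fence all the way, slide it along into the nest at the fence's closed end until it sits fully home against the end stop. Push it gently with the fingertips only: it stays down on the board the whole time, never lifted or tipped. Leave the round foot, the small pot and the brush where they are, and finish clear of everything.

Things in the scene. Friction and masses are not known exactly. Their poses are not given: they have to be found in the camera images.
- board: plywood gluing board, fixed, 220 x 340 x 12 mm (x, y, z), origin at the centre of its underside, on the table; x points away from the robot, y to its left, turned up to 0.35 rad. On its top, 12 mm above the origin, stands a steel fence 14 mm high and 12 mm thick, along y from y = -152 to +142 mm, its working face at x = +75 mm looking to -x (towards the robot).
- nest (a point): point on the board's top, axes as the board's, at x = +52, y = +107 mm from its origin: where the middle of the square foot lies when fully home. Fence face 23 mm to +x; end stop (14 mm high, 12 mm thick) has its face 23 mm to +y. Facing the fence is a lip 10 mm high, 12 mm thick, face 26 mm to -x, 7 mm before to 25 mm past this point in y, flaring outward over the 21 mm before that (to -y).
- foot: the square foot: bare clay, base 46 x 46 mm and 14 mm high with a 34 x 34 mm step on top, 22 mm high in all, 60 to 130 g. Loose on the board, its middle 87 to 109 mm from the fence's face, turned up to 0.4 rad from the board; slides under a light push, but jams if leaned hard on the fence. Origin at the centre of its underside, z up, x and y square to its sides.
- round_foot: bystander: round clay foot, 46 mm diameter, stepped to 34 mm, 22 mm high, loose on the board beside the square one at about the same distance from the fence, 80 to 130 mm from it middle to middle; either may be nearer the nest. It leaves the strip along the fence free. Origin at the centre of its underside.
- pot: bystander: small glazed teal pot, 80 mm wide and 75 mm high, standing on the table beyond the board's nest end. Origin at the centre of its underside.
- brush: bystander: glue brush, 170 mm long, lying on the table beyond the board's other end. Origin on its underside, x along it.
There are look-alikes about, which are no part of the job. What is shaped like the foot but blue or pink is not meant.

How it is judged:
By the outcome, as a careful person would: the job done as asked, in the order asked, and still so for the second after the job is handed in, with the robot touching nothing.
It also fails if it takes over 51 s, if anything falls off the work surface, if the arm or the gripper's body presses on something with over 40 N, if the wrist force passes 120 N, or if a joint passes its speed limit or range.

### The arm

A 7-joint arm with a two-finger parallel gripper is mounted at the origin on the work surface. World frame = base frame: x ahead of the robot, y to its left, z up, the work surface at z = 0. Lengths are in m, angles in rad, forces in N, time in s.
With the tool pointing down it reaches from about 0.425 to 0.95 m from the base axis. Payload 16.7 kg.
Tool frame: the origin (TCP) lies at the very end of the fingers, on their centre line; the grasp point (between the pads) lies 19 mm behind it; z points along the fingers, y is the direction in which the jaws open and shut (so a half turn about z gives the same grasp; the last joint's range is limited). The gripper opens to 94 mm and grips with 3 to 60 N. Pads are 16 mm wide; open, the fingers measure 119 mm over their backs; the gripper's body (75 mm by 177 mm) begins 78 mm behind the grasp point.
Start: joints at [-1.486, 0.426, 0.074, 1.606, -0.034, 1.111, -0.067], TCP at [0.157, 0.656, 0.205] pointing down, gripper open.
Joint ranges: [-2.85, 2.85], [-0.5, 2.14], [-1.23, 1.37], [0.21, 2.46], [-1.02, 4.16], [0.16, 2.05], [-2.73, 2.73]. Speed limits (rad/s): [1.89, 1.89, 2.39, 2.39, 3.01, 3.01, 3.01].

### API

Orientations are given as a unit quaternion [w, x, y, z].
In Python, from bench import sensors, vision, order gives the robot as it stands.
- The arm moves only by the tool arm_command, never from a script. Its arguments are lists of equal length, an entry for each row: "jaw": the opening, from 0 (shut) to 1 (fully open); "linear": the shift along the tool's x, y, z in m, a list of three; "rot": the turn, a rotation vector about the tool's x, y, z in degrees, a list of three. In form: {"jaw": [jaw, ...], "linear": [[dx, dy, dz], ...], "rot": [[ax, ay, az], ...]}. A call has 1 to 20 rows; each row shifts and turns the pose as measured when the row begins, along the tool's axes as they then stand; what a row does not reach is not made up. A row lasts 1/8 s, in which the tool goes at most 62.5 mm and 10.7 degrees, less where a joint would pass 70% of its speed; a pose out of reach is approached as far as the arm can. A call with a gripper value outside its range is refused whole. The fingers move at their own pace and stop on an object; "newtons" is the grip in N (left out, the last holds). Time passes only in rows, so rows that do not move let the fingers close. It gives the time, the measured TCP pose, the force and the opening at its end, in the units of the state.
- sensors.get_state(): the state, without advancing time (a new reading comes with each control period).
- vision.read_camera(name): name is "scene" or "top" or "wrist"; returns a dict with "image" (420x560x3 uint8, red, green, blue), "camera_matrix" (3x3 intrinsics, pixels), "R" (3x3) and "t" (3): a world point X has camera coordinates R X + t. Camera axes: x right, y down, z forward; pixel columns grow to the right and rows downward; lengths in m; the calibration is good to about 2 mm. A picture is of the moment at which its call begins. There is no depth.
- order.job_done(): hands the job in, once; it reports no verdict.
Trained networks look in a picture, given as the dict that the camera call returned (one of the last four; its "shot" number tells which), for a name from the list of things; names that differ only in an ending like _2 or _b are one class to them, and where a whole thing is asked for, a point or a joint stands for the part that bears it (a point fixed in the world has none). Each returns a list of dicts, best first, with "score" (0 to 1); they miss things now and then, are a little off and sometimes report something else, mostly with a low value. They report only what shows in the picture. A call takes as long as a camera call. They do not tell look-alikes from the thing itself.
- vision.find_in(picture, label): "position" ([column, row] in pixels, amid what is visible of it).
- vision.trace(picture, label): "region" (420x560 bool, what is visible of it) and "position" ([column, row] in pixels, amid what is visible of it).
The state is a dict: "t": time; "joint_positions": joint angles; "qvel": joint speeds; "joint_efforts": joint torques, N m; "tcp_pos": TCP position; "eef_rot": TCP orientation; "wrist_force": force on the tool from outside, world axes, zero at the start; "moment": the same for the moment, N m; "finger_gap": opening from 0.0 (shut) to 1.0 (fully open).
Only numpy, scipy, OpenCV 4.12 (cv2) and the standard library are available. Lean on these libraries where they do the work, as an engineer would, in place of code of your own. Each camera call takes 0.05 s, during which the arm holds its last target.

## Working session

There is one attempt and no reset: what is moved stays moved. The work goes in short steps, Python scripts to look and compute and a tool call to move; the robot and the scene stay as the last step left them, time stands still between calls to the robot, and variables do not carry over. Pictures are saved under pics/ and viewed, and the job is handed in when it is done.

Besides the shell and the picture viewer there is one more tool, called after "Request:" as name(argument=value, ...), one argument or row to a line, values as JSON. arm_command: Moves the arm, as the interface text tells. Its arguments: {"type":"object","properties":{"jaw":{"type":"array"},"linear":{"type":"array"},"rot":{"type":"array"},"newtons":{"type":"number"}},"required":["jaw","linear","rot"]}

```bash
ls; mkdir -p pics
python3 - <<'E'
from bench import sensors, vision, order
import cv2, numpy as np
s=sensors.get_state(); print(s)
for n in ["scene","top","wrist"]:
    p=vision.read_camera(n); cv2.imwrite(f"pics/{n}0.png",p["image"][:,:,::-1]); print(n,p["camera_matrix"].tolist(),p["R"].tolist(),p["t"].tolist())
    if n!="wrist":
        for l in ["foot","round_foot","board","pot","brush"]:
            print(n,l,[(np.round(d["position"],1).tolist(),round(d["score"],2)) for d in vision.find_in(p,l)])
E
```

```text
pics
{'t': 0.0, 'joint_positions': array([-1.48550653,  0.42672449,  0.07387886,  1.6066023 , -0.03407811,
        1.11079403, -0.06712007]), 'qvel': array([-0.00024142, -0.00057133, -0.00082371, -0.00133753,  0.00192547,
        0.00069228,  0.00057009]), 'joint_efforts': array([-1.05971409e-03, -9.35806561e+01,  3.66581574e+00, -4.54208994e+01,
       -4.89294471e-02,  2.01083254e-02,  1.36687545e-04]), 'tcp_pos': array([0.15698461, 0.65604483, 0.20478355]), 'eef_rot': array([-1.22022943e-05,  1.17158845e-01,  9.93112986e-01, -6.34087208e-04]), 'wrist_force': array([-0.37261934, -0.14446206,  0.45019122]), 'moment': array([-0.00582903,  0.0013929 , -0.01466234]), 'finger_gap': 1.002419866196081}
scene [[515.2322869772858, 0.0, 274.9370974377078], [0.0, 515.2322869772858, 219.11631286236025], [0.0, 0.0, 1.0]] [[-0.11574791566775215, 0.9932783352259632, -0.0007541812186058801], [0.8608337913209907, 0.09993512835068166, -0.49897710753246216], [-0.49554778148882944, -0.058404784840562, -0.866614837958148]] [0.0031184000475974805, -0.4626768370308206, 1.5747104087278117]
scene foot [([1
[... 596 characters left out ...]
27071703431]] [0.0346353858021474, 0.5119214576092027, 1.0951240710329788]
top foot [([324.2, 274.2], 0.74), ([256.8, 276.2], 0.66), ([286.1, 188.5], 0.62)]
top round_foot [([332.7, 174.2], 0.78), ([288.0, 186.1], 0.6)]
top board [([280.6, 179.5], 0.68)]
top pot [([174.8, 225.1], 0.61)]
top brush [([385.7, 118.2], 0.89)]
wrist [[356.15724414977285, 0.0, 273.69391590635206], [0.0, 356.15724414977285, 208.19457454769895], [0.0, 0.0, 1.0]] [[0.2331524218422778, 0.9724394120414274, -0.0012402006314907775], [0.9371086872615229, -0.2243404958139162, 0.2673923151419168], [0.25974459849642384, -0.06350536864306863, -0.9635869507758199]] [-0.6762369011114434, -0.02807709880908846, 0.3930940111696982]
```

View pics/top0.png

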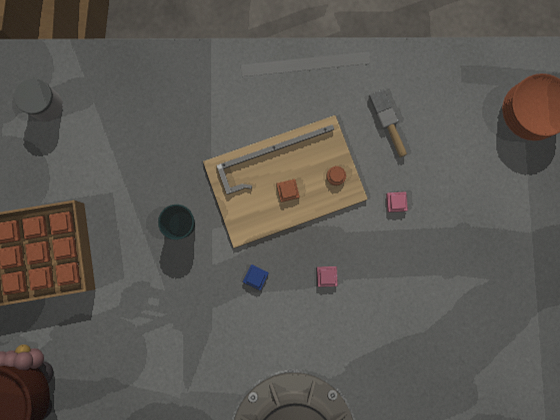

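View pics/scene0.png

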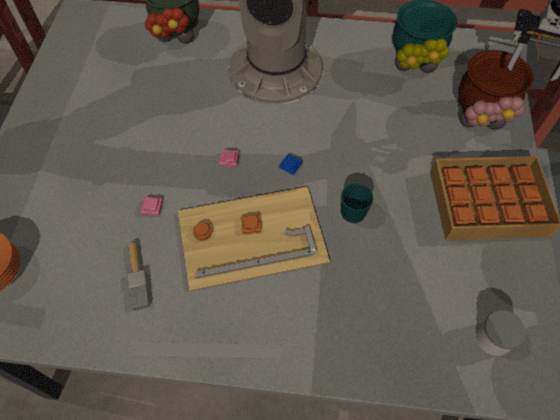

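The square foot (plain clay) is at about (288,189) in top and (251,223) in scene. These could be mistaken for it:
- the round foot, (336,175)
- pink squares, (397,201) and (327,276)
- the blue square, (256,278)
- the tray of clay feet, (38,250)

I choose (288,189), the clay square on the board. The close crop comes next.

Run:
```python
import cv2
a=cv2.imread("pics/top0.png")[105:255,195:375]; cv2.imwrite("pics/top0c.png",cv2.resize(a,None,fx=4,fy=4,interpolation=cv2.INTER_CUBIC))
a=cv2.imread("pics/scene0.png")[180:295,170:335]; cv2.imwrite("pics/scene0c.png",cv2.resize(a,None,fx=4.5,fy=4.5,interpolation=cv2.INTER_CUBIC))
```

```text
(no output)
```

View pics/top0c.png

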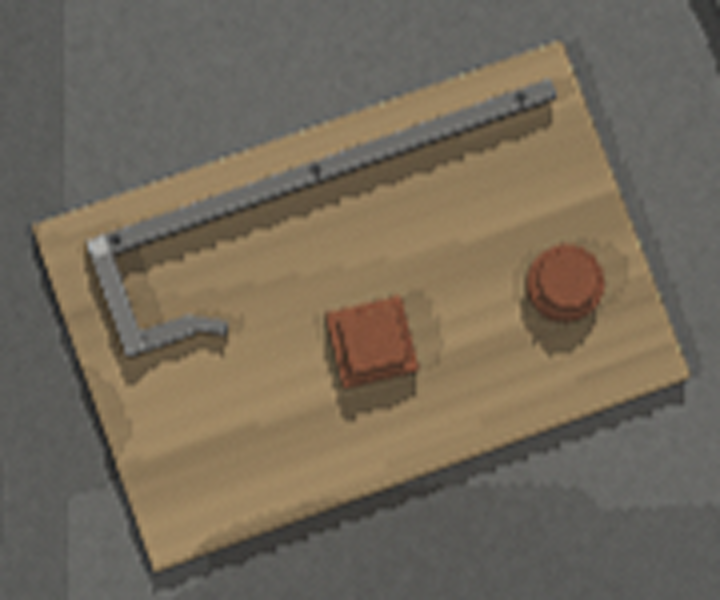

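View pics/scene0c.png

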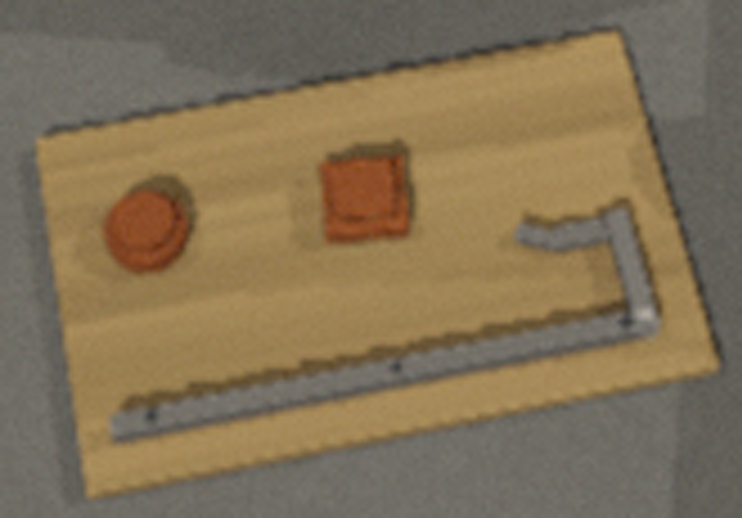

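```bash
cat > h.py <<'E'
import cv2, numpy as np
from scipy.optimize import least_squares, minimize
from bench import sensors, vision, order
def proj(p,X):
    c=np.asarray(X)@np.array(p["R"]).T+np.array(p["t"]); q=c@np.array(p["camera_matrix"]).T
    return q[:,:2]/q[:,2:]
def place(pose,P):
    x,y,a=pose; P=np.asarray(P,float); c,s=np.cos(a),np.sin(a)
    return np.c_[x+c*P[:,0]-s*P[:,1], y+s*P[:,0]+c*P[:,1], P[:,2]]
def footverts(z0=.012):
    v=[]
    for h,zs in ((.023,(0,.014)),(.017,(.014,.022))):
        for z in zs:
            for sx in(-1,1):
                for sy in(-1,1): v.append([sx*h,sy*h,z+z0])
    return np.array(v)
def claymask(img):
    hsv=cv2.cvtColor(img,cv2.COLOR_RGB2HSV); h,s,v=[hsv[...,i].astype(int) for i in range(3)]
    return ((h<=11)|(h>=176))&(s>120)&(v>40)
def softmask(poly,shape,S=8):
    m=np.zeros(shape,np.uint8)
    cv2.fillPoly(m,[np.round(poly*16).astype(np.int32)],255,cv2.LINE_AA,shift=4)
    return m/255.
def fitfoot(cams,guess,offs=None,z0=.012):
    V=footverts(z0)
    def cost(q):
        c=0
        for i,(p,m) in enumerate(cams):
            h=cv2.convexHull((proj(p,place([q[0]/1e3,q[1]/1e3,q[2]/57.3],V))+(0 if offs is None else offs[i])).astype(np.float32))[:,0]
            c+=np.abs(softmask(h,m.shape)-m).sum()/m.sum()
        return c
    best=None
    for da in(-20,-7,7,20):
        g=np.array([guess[0]*1e3,guess[1]*1e3,guess[2]*57.3+da])
        r=minimize(cost,g,method="Nelder-Mead",options=dict(initial_simplex=np.array([g,g+[6,0,0],g+[0,6,0],g+[0,0,9]]),xatol=.02,fatol=1e-4))
        if best is None or r.fun<best.fun: best=r
    return np.array([best.x[0]/1e3,best.x[1]/1e3,best.x[2]/57.3]),best.fun
def unproj(p,uv,z):
    K=np.array(p["camera_matrix"]);R=np.array(p["R"]);t=np.array(p["t"])
    d=R.T@np.linalg.solve(K,[uv[0],uv[1],1]);c=-R.T@t
    return c+d*(z-c[2])/d[2]
def local(board,w):
    c,s=np.cos(board[2]),np.sin(board[2]); dx,dy=w[0]-board[0],w[1]-board[1]
    return np.array([c*dx+s*dy,-s*dx+c*dy])
E
cat > b.py <<'E'
from h import *
import json
cams={n:vision.read_camera(n) for n in("top","scene")}
C=np.array([[.11,.17,.012],[.11,-.17,.012],[-.11,-.17,.012],[-.11,.17,.012]])
px={"top":np.array([[37,227],[560,42],[688,377],[156,571]])/4+[195-.4,105-.4],
"scene":np.array([[718,370],[90,495],[38,138],[618,32]])/4.5+[170-.4,180-.4]}
for sel in(["top"],["scene"],["top","scene"]):
    f=lambda q:np.concatenate([(proj(cams[n],place(q,C))-px[n]).ravel() for n in sel])
    r=least_squares(f,[.45,0,.3]); print(sel,r.x.round(4),np.round(r.fun,1))
B=r.x; json.dump(B.tolist(),open("board.json","w"))
ms=[]
for n in("top","scene"):
    m=claymask(cams[n]["image"]); fx=np.array([289,189] if n=="top" else [251,223])
    k,l=cv2.connectedComponents(m.astype(np.uint8)); m=l==l[fx[1],fx[0]]; print(n,m.sum()); ms.append((cams[n],m.astype(float)))
g=unproj(cams["top"],[289,189],.03)
for c in([ms[0]],[ms[1]],ms):
    q,e=fitfoot(c,[g[0],g[1],B[2]]); print(q.round(4),e,"local mm",(local(B,q)*1e3).round(1),"rel yaw",q[2]-B[2])
for n in("top","scene"):
    im=cv2.resize(cams[n]["image"],None,fx=4,fy=4,interpolation=cv2.INTER_CUBIC)[:,:,::-1].copy()
    dr=lambda P,col:cv2.polylines(im,[np.round((proj(cams[n],P)+.5)*4-.5).astype(np.int32)],True,col,1)
    dr(place(B,C),(0,255,0))
    z=.026
    dr(place(B,[[.075,-.152,z],[.075,.130,z],[.087,.142,z],[.087,-.152,z]]),(255,0,0))
    dr(place(B,[[.026,.1,.022],[.026,.132,.022],[.026,.13,.022]]),(0,0,255))
    for zz,h in((.012,.023),(.026,.023),(.034,.017)): dr(place(q,[[-h,-h,zz],[h,-h,zz],[h,h,zz],[-h,h,zz]]),(255,255,0))
    o=(105,195,150,180) if n=="top" else (180,170,115,165)
    cv2.imwrite(f"pics/fit_{n}.png",im[o[0]*4:(o[0]+o[2])*4,o[1]*4:(o[1]+o[3])*4])
for pt in([.075,.13],[.052,.107]): print(place(B,[[*pt,.012]]))
E
python3 b.py
```

```text
['top'] [0.5878 0.0041 0.3317] [-1.5 -0.4  0.6 -0.6  1.2  0.2 -0.3  0.6]
['scene'] [0.5898 0.0075 0.3299] [ 0.7 -0.3 -0.8  0.1 -0.5  0.2  0.6 -0.1]
['top', 'scene'] [0.5886 0.0057 0.3309] [-2.2 -0.7  0.  -0.9  0.6 -0.  -1.1  0.2  0.  -0.9 -1.3 -0.4 -1.2 -0.2
 -0.1 -0.6]
top 350
scene 250
[ 0.5617 -0.0014  0.191 ] 0.25158543417366946 local mm [-27.8   2.1] rel yaw -0.1398817837180776
[0.5592 0.001  0.239 ] 0.5551529411764706 local mm [-29.3   5.1] rel yaw -0.09190787149248014
[0.5624 0.0008 0.2369] 0.8195361344537813 local mm [-26.4   3.9] rel yaw -0.09400373284965205
[[0.61732404 0.1530216  0.012     ]]
[[0.60304527 0.12379633 0.012     ]]
```

View pics/fit_top.png

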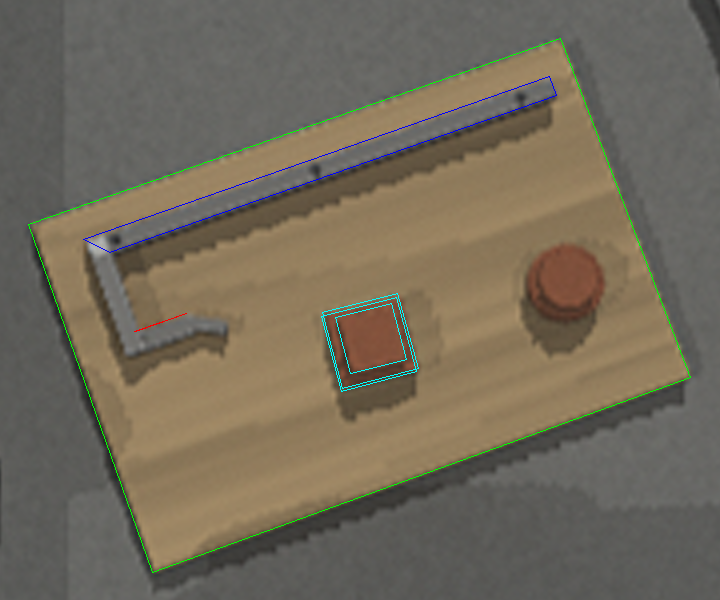

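View pics/fit_scene.png

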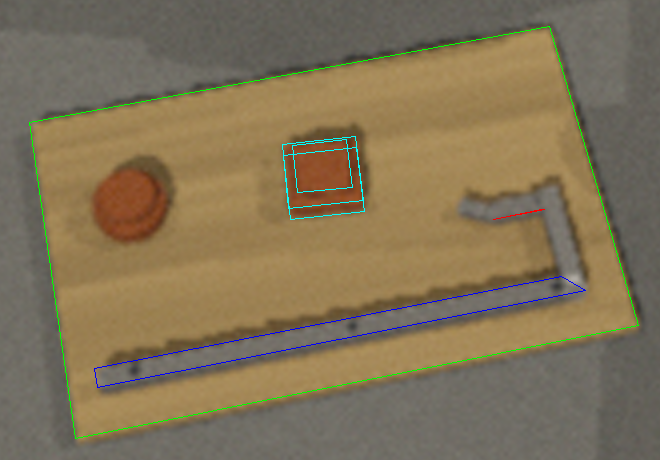

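The crop confirms the choice: a stepped square clay foot on the board at (288,189). The two cameras differ by about 2-3 mm, so I'll take a closer look with the wrist camera.

```bash
cat >> h.py <<'E'
from scipy.spatial.transform import Rotation as Ro
import json
def tool():
    s=sensors.get_state(); w,x,y,z=s["eef_rot"]; return np.array(s["tcp_pos"]),Ro.from_quat([x,y,z,w]),s
def shift_to(target,pos=None,R=None):
    if pos is None: pos,R,_=tool()
    return R.inv().apply(np.array(target)-pos)
def az(R): 
    y=R.as_matrix()[:,1]; return np.degrees(np.arctan2(y[1],y[0]))
E
python3 - <<'E'
from h import *
p=vision.read_camera("wrist"); pos,R,s=tool(); Rc=np.array(p["R"]);c=-Rc.T@np.array(p["t"])
print("cam in tool",R.inv().apply(c-pos),"axis z in tool",R.inv().apply(Rc[2]),"x",R.inv().apply(Rc[0]),az(R))
print(shift_to([.157,.656,.3]),shift_to([.53,-.0,.26]))
t=vision.read_camera("top")
for n,uv in(("round",[337,175]),("pot",[175,222])): print(n,unproj(t,uv,.03))
E
```

```text
cam in tool [ 0.07773146  0.0017814  -0.18000477] axis z in tool [-0.26742093 -0.0012401   0.96357901] x [-4.15977261e-04  9.99999227e-01  1.17152524e-03] 76.54106669989713
[-5.11143216e-05 -4.39054285e-04 -9.45467036e-02] [-0.51549162 -0.55160621 -0.05453616]
round [ 0.59514482 -0.1175069   0.03      ]
pot [0.49014429 0.2616594  0.03      ]
```

Request:
arm_command(
  jaw=[0.3,0.3,0.3,0.3,0.3,0.3,0.3,0.3,0.3,0.3,0.3,0.3,0.3,0.3,0.3,0.3,0.3,0.3],
  linear=[
    [-0.036,-0.041,0],
    [-0.036,-0.041,0],
    [-0.036,-0.041,0],
    [-0.036,-0.041,0],
    [-0.036,-0.041,0],
    [-0.036,-0.041,0],
    [-0.036,-0.041,0],
    [-0.036,-0.041,0],
    [-0.036,-0.041,0],
    [-0.036,-0.041,0],
    [-0.036,-0.041,0],
    [-0.036,-0.041,0],
    [-0.036,-0.041,0],
    [-0.036,-0.041,0],
    [0,0,0],
    [0,0,0],
    [0,0,0],
    [0,0,0],
  ],
  rot=[
    [0,0,0],
    [0,0,0],
    [0,0,0],
    [0,0,0],
    [0,0,0],
    [0,0,0],
    [0,0,0],
    [0,0,0],
    [0,0,0],
    [0,0,0],
    [0,0,0],
    [0,0,0],
    [0,0,0],
    [0,0,0],
    [0,0,-10.6],
    [0,0,-10.6],
    [0,0,-10.6],
    [0,0,0],
  ],
)

```text
t: 3.1
tcp_pos: [0.5252, -0.0412, 0.2065]
eef_rot: [0.004, -0.165, 0.986, 0.002]
wrist_force: [-0.3, 0.2, -0.1]
finger_gap: 0.303
```

Run:
```python
from h import *
pos,R,s=tool(); print(pos,az(R),R.as_matrix()[:,2],s["joint_positions"].round(2))
p=vision.read_camera("wrist"); cv2.imwrite("pics/w1.png",p["image"][:,:,::-1])
np.savez("w1.npz",**{k:np.array(p[k]) for k in("image","camera_matrix","R","t")})
```

```text
[ 0.52519098 -0.04124873  0.20650846] 109.02535951361381 [ 0.0068507   0.00610826 -0.99995788] [-0.51  0.19  0.54  1.96 -0.12  1.01  1.99]
```

View pics/w1.png

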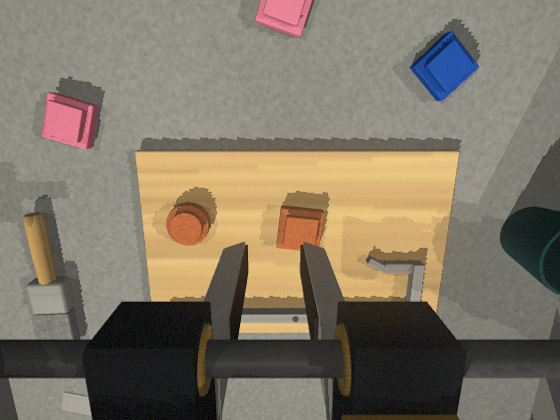

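The wrist view shows the square foot at (301,228), the round foot at (188,223), the board's near edge on row 151 and the nest at about (400,265). I'm zooming in for a fit.

Run:
```python
import cv2
a=cv2.imread("pics/w1.png"); cv2.imwrite("pics/w1a.png",cv2.resize(a[130:270,260:470],None,fx=3.8,fy=3.8,interpolation=cv2.INTER_CUBIC))
cv2.imwrite("pics/w1b.png",cv2.resize(a[130:310,125:265],None,fx=3.3,fy=3.3,interpolation=cv2.INTER_CUBIC))
```

```text
(no output)
```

View pics/w1a.png

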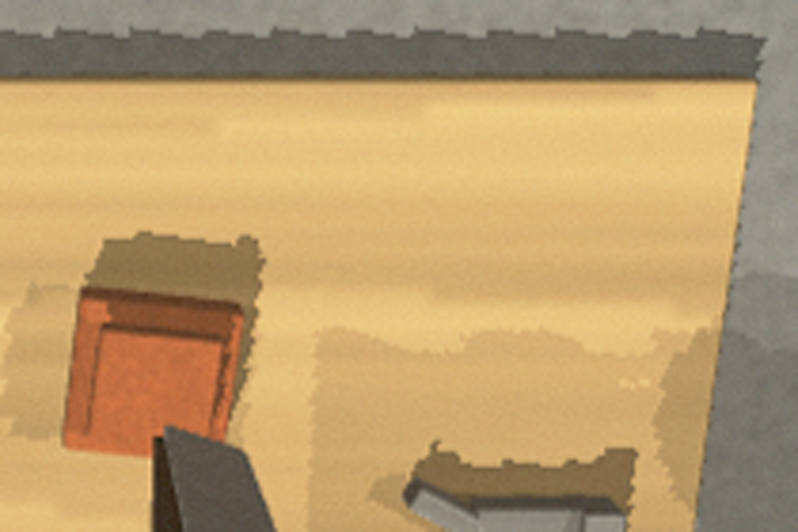

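View pics/w1b.png

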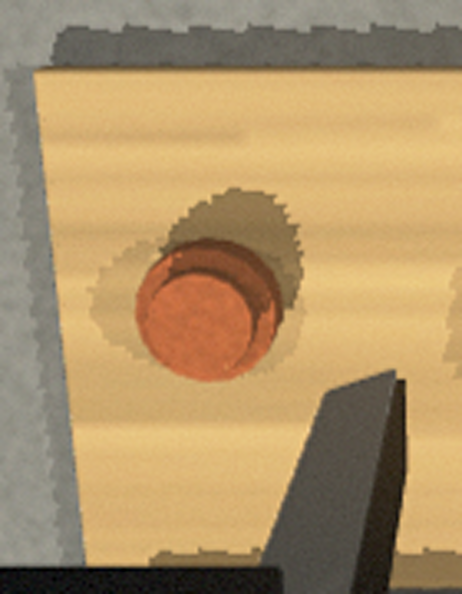

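```bash
cat > f.py <<'E'
from h import *
d=np.load("w1.npz"); p={k:d[k] for k in d}
P=[([-.11,.17,.012],[459.0,151.3]),([-.11,-.17,.012],[134.9,150.4])]
L=[(+.17,[442.7,269.8]),(-.17,[150.5,301])]
def res(q):
    r=[proj(p,place(q[:3],[a]))[0]-b for a,b in P]
    out=list(np.ravel(r))
    for y,uv in L:
        w=unproj(p,uv,.012); out.append((local(q,w)[1]-y)*800)
    return out
r=least_squares(res,[.588,.005,.33]); B=r.x; print("board",B.round(4),np.round(r.fun,2))
img=p["image"]; hsv=cv2.cvtColor(img,cv2.COLOR_RGB2HSV)
def fit(center,box):
    h,s,v=[hsv[...,i].astype(int) for i in range(3)]
    m=((h<=11)|(h>=174))&(s>130)&(v>60)
    k,l=cv2.connectedComponents(m.astype(np.uint8)); return l==l[center[1],center[0]]
m=fit((301,225),None); print(m.sum())
valid=np.ones(m.shape,bool); valid[238:,297:335]=False
V=footverts()
def cost(q):
    h=cv2.convexHull(proj(p,place([q[0]/1e3,q[1]/1e3,q[2]/57.3],V)).astype(np.float32))[:,0]
    return (np.abs(softmask(h,m.shape)-m)*valid).sum()
g0=unproj(p,[301,225],.03)
best=min((minimize(cost,g,method="Nelder-Mead",options=dict(initial_simplex=[g,g+[6,0,0],g+[0,6,0],g+[0,0,9]])) for g in (np.array([g0[0]*1e3,g0[1]*1e3,a]) for a in(-5,5,12,20,30))),key=lambda r:r.fun)
q=best.x/[1e3,1e3,57.3]; print("foot",q.round(4),best.fun,"local",(local(B,q)*1e3).round(1),"rel",np.degrees(q[2]-B[2]))
rd=unproj(p,[189,225],.026); print("round local",local(B,rd)*1e3)
im=cv2.resize(img,None,fx=4,fy=4,interpolation=cv2.INTER_CUBIC)[:,:,::-1].copy()
dr=lambda Q,col:cv2.polylines(im,[np.round((proj(p,Q)+.5)*4-.5).astype(np.int32)],True,col,1)
dr(place(B,[[-.11,.17,.012],[.11,.17,.012],[.11,-.17,.012],[-.11,-.17,.012]]),(0,255,0))
dr(place(B,[[.075,-.152,.026],[.075,.130,.026],[.087,.142,.026],[.087,-.152,.026]]),(255,0,0))
dr(place(B,[[.026,.1,.022],[.026,.132,.022],[.026,.13,.022]]),(0,0,255))
for zz,h in((.012,.023),(.026,.023),(.034,.017)): dr(place(q,[[-h,-h,zz],[h,-h,zz],[h,h,zz],[-h,h,zz]]),(255,255,0))
cv2.imwrite("pics/w1fit.png",im[560:1160,1040:1840])
print("nest world",place(B,[[.052,.107,.012]]), "tcp local",local(B,tool()[0])*1e3)
json.dump([B.tolist(),q.tolist()],open("fit.json","w"))
E
python3 f.py
```

```text
board [0.589  0.0085 0.3294] [ 0.93 -0.04 -0.59  0.24 -0.    0.41]
1439
foot [0.5661 0.0049 0.2056] 307.3921568627451 local [-22.8   4. ] rel -7.092184508460958
round local [ -33.08013788 -114.74835637]
nest world [[0.60357001 0.12654377 0.012     ]] tcp local [-76.43887697 -26.40759198]
```

View pics/w1fit.png

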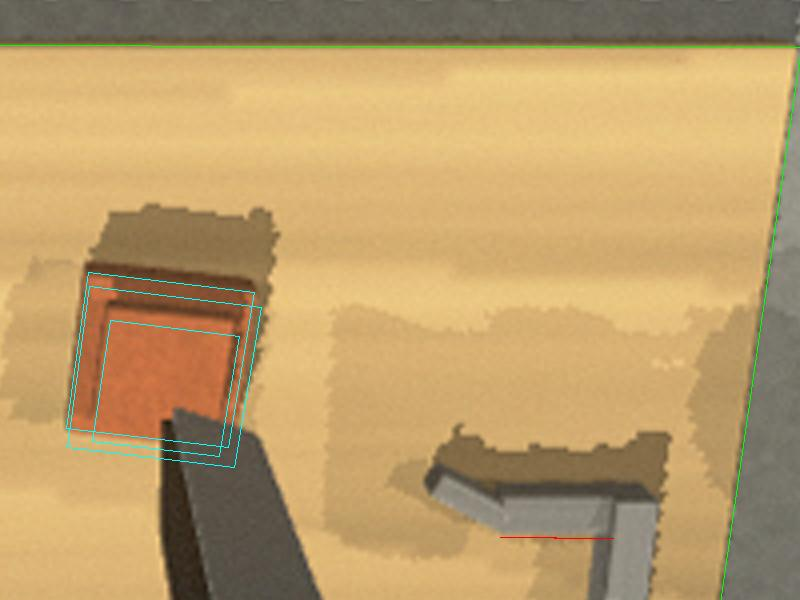

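```bash
sed -i 's/(s>130)&(v>60)/(s>148)\&(v>35)/' f.py
python3 - <<'E'
import cv2,numpy as np
im=cv2.imread("pics/w1.png"); hsv=cv2.cvtColor(im,cv2.COLOR_BGR2HSV)
for r in range(198,212): print(r,hsv[r,300].tolist(),hsv[r,290].tolist())
E
python3 f.py
```

```text
198 [17, 122, 144] [18, 119, 143]
199 [18, 118, 141] [18, 114, 141]
200 [18, 117, 142] [19, 124, 136]
201 [18, 117, 142] [18, 124, 136]
202 [18, 125, 143] [19, 119, 142]
203 [19, 119, 142] [19, 118, 143]
204 [19, 120, 142] [19, 119, 143]
205 [18, 122, 149] [17, 117, 140]
206 [18, 121, 139] [13, 142, 106]
207 [14, 154, 101] [13, 154, 98]
208 [14, 156, 98] [11, 149, 108]
209 [11, 152, 104] [11, 153, 127]
210 [12, 158, 123] [11, 158, 129]
211 [10, 153, 132] [12, 161, 130]
board [0.589  0.0085 0.3294] [ 0.93 -0.04 -0.59  0.24 -0.    0.41]
1428
foot [0.5665 0.0051 0.2307] 311.25882352941176 local [-22.3   4.1] rel -5.652352939984761
round local [ -33.08013788 -114.74835637]
nest world [[0.60357001 0.12654377 0.012     ]] tcp local [-76.43887697 -26.40759198]
```

View pics/w1fit.png

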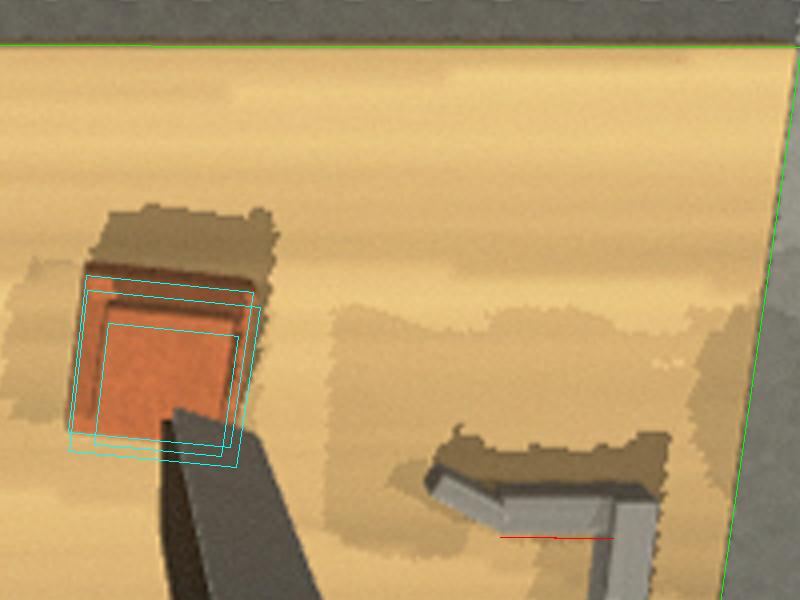

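Hue up to 15 is needed.

```bash
sed -i 's/(h<=11)|(h>=174))&(s>148)/(h<=15)|(h>=174))\&(s>138)/' f.py; python3 f.py
```

```text
board [0.589  0.0085 0.3294] [ 0.93 -0.04 -0.59  0.24 -0.    0.41]
1715
foot [0.5632 0.0039 0.2307] 113.18823529411765 local [-25.8   4. ] rel -5.654791971131145
round local [ -33.08013788 -114.74835637]
nest world [[0.60357001 0.12654377 0.012     ]] tcp local [-76.43887697 -26.40759198]
```

View pics/w1fit.png

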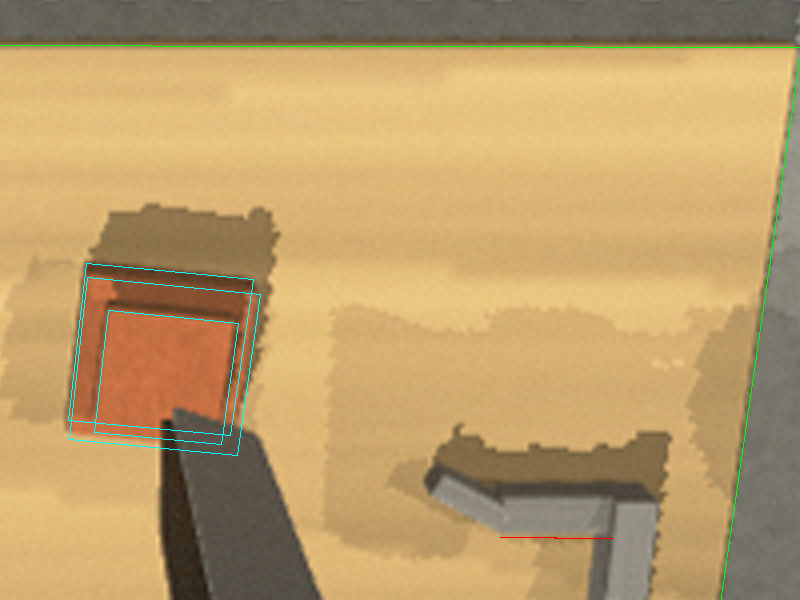

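```bash
cat > g.py <<'E'
from h import *
import sys
B,_=json.load(open("fit.json"))
lx,ly,z=map(float,sys.argv[1:4]); yaz=float(sys.argv[4]) if len(sys.argv)>4 else None
pos,R,s=tool()
w=place(B,[[lx/1e3,ly/1e3,z/1e3]])[0]
print("t",s["t"],"local now",(local(B,pos)*1e3).round(1),"z",(pos[2]*1e3).round(1),"az-board",round(az(R)-np.degrees(B[2]),2),"F local",(local([0,0,B[2]],s["wrist_force"])).round(2),"Fz",s["wrist_force"][2].round(2))
print("tool shift mm",(shift_to(w)*1e3).round(1))
if yaz is not None:
    a=np.radians(yaz)+B[2]; y=np.array([np.cos(a),np.sin(a),0]); zz=np.array([0,0,-1.]); M=np.c_[np.cross(y,zz),y,zz]
    print("tool rot deg",np.degrees((R.inv()*Ro.from_matrix(M)).as_rotvec()).round(2))
E
python3 g.py -76 4 18 90
```

```text
t 3.15 local now [-76.4 -26.4] z 206.5 az-board 89.99 F local [-0.39 -0.61] Fz 0.23
tool shift mm [  1.2  29.7 188.6]
tool rot deg [ 0.2   0.49 -0.01]
```

Request:
arm_command(
  jaw=[0.15,0.15,0.15,0.15,0.15,0.15,0.15],
  linear=[
    [0,0.03,0.02],
    [0,0,0.04],
    [0,0,0.04],
    [0,0,0.04],
    [0,0,0.03],
    [0,0,0],
    [0,0,0],
  ],
  rot=[
    [0.2,0.5,0],
    [0,0,0],
    [0,0,0],
    [0,0,0],
    [0,0,0],
    [0,0,0],
    [0,0,0],
  ],
)

```text
t: 4.03
tcp_pos: [0.5176, -0.0107, 0.0343]
eef_rot: [0.002, -0.149, 0.989, -0.0]
wrist_force: [-0.3, -0.0, 0.2]
finger_gap: 0.149
```

```bash
python3 g.py -76 4 18 90
python3 - <<'E'
from h import *
p=vision.read_camera("wrist"); cv2.imwrite("pics/w2.png",p["image"][:,:,::-1])
E
```

```text
t 4.025 local now [-73.7   5. ] z 34.3 az-board 88.28 F local [-0.26  0.06] Fz 0.19
tool shift mm [ 2.3 -1.  16.3]
tool rot deg [-0.06  0.24 -1.72]
```

View pics/w2.png

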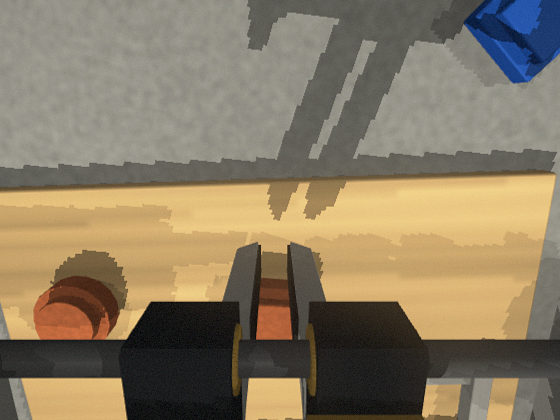

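The fingertips at (250-320,245) straddle the foot's centre line. The foot shows between them from row 278, and the round foot at (75,315) is well clear. Next I correct the yaw drift and lower.

Request:
arm_command(
  jaw=[0.15,0.15,0.15],
  linear=[
    [0,-0.001,0.01],
    [0,0,0.006],
    [0,0,0],
  ],
  rot=[
    [0,0.2,-1.7],
    [0,0,0],
    [0,0,0],
  ],
)

```text
t: 4.45
tcp_pos: [0.5194, -0.0111, 0.0194]
eef_rot: [0.002, -0.165, 0.986, -0.0]
wrist_force: [-0.0, 0.6, 0.8]
finger_gap: 0.15
```

```bash
python3 g.py -60 4 18 90
```

```text
t 4.45 local now [-72.1   4. ] z 19.4 az-board 90.08 F local [0.15 0.55] Fz 0.8
tool shift mm [-12.1   0.    1.5]
tool rot deg [-0.06  0.25  0.09]
```

Request:
arm_command(
  jaw=[0.15,0.15,0.15,0.15,0.15,0.15,0.15,0.15,0.15,0.15,0.15,0.15],
  linear=[
    [-0.003,0,0.002],
    [-0.005,0,0],
    [-0.005,0,0],
    [-0.005,0,0],
    [-0.005,0,0],
    [-0.005,0,0],
    [-0.005,0,0],
    [-0.005,0,0],
    [-0.005,0,0],
    [-0.005,0,0],
    [-0.005,0,0],
    [0,0,0],
  ],
  rot=[
    [0,0.2,0],
    [0,0,0],
    [0,0,0],
    [0,0,0],
    [0,0,0],
    [0,0,0],
    [0,0,0],
    [0,0,0],
    [0,0,0],
    [0,0,0],
    [0,0,0],
    [0,0,0],
  ],
)

```text
t: 5.95
tcp_pos: [0.5736, 0.0074, 0.0176]
eef_rot: [0.001, -0.165, 0.986, -0.001]
wrist_force: [-0.2, 0.4, -0.1]
finger_gap: 0.146
```

```bash
python3 g.py 21 4 17 90;  python3 - <<'E'
from h import *
p=vision.read_camera("scene"); cv2.imwrite("pics/s3.png",cv2.resize(p["image"][150:300,150:350,::-1],None,fx=3.5,fy=3.5,interpolation=cv2.INTER_CUBIC))
p=vision.read_camera("wrist"); cv2.imwrite("pics/w3.png",p["image"][:,:,::-1])
E
```

```text
t 5.95 local now [-14.9   4. ] z 17.6 az-board 90.08 F local [-0.02  0.46] Fz -0.14
tool shift mm [-35.9  -0.1   0.7]
tool rot deg [-0.07  0.05  0.08]
```

View pics/s3.png

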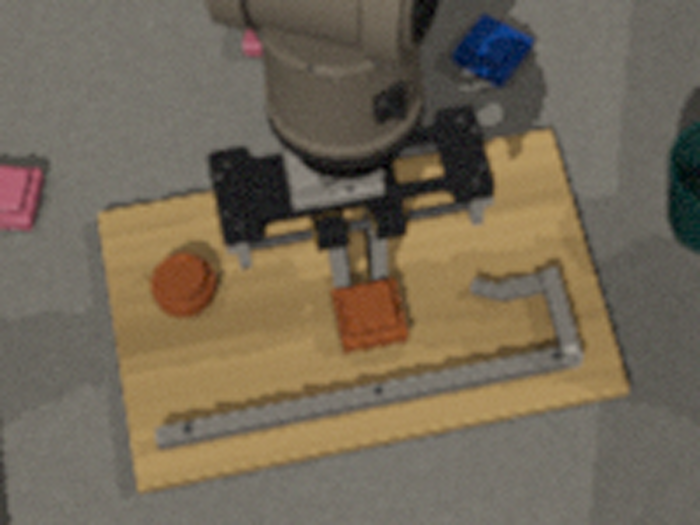

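View pics/w3.png

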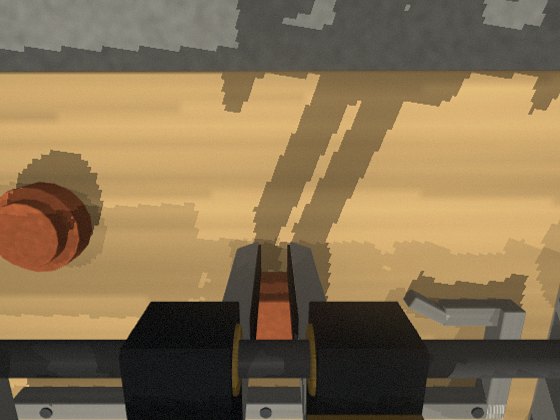

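Request:
arm_command(
  jaw=[0.15,0.15,0.15,0.15,0.15,0.15],
  linear=[
    [-0.005,0,0],
    [-0.005,0,0],
    [-0.005,0,0],
    [-0.005,0,0],
    [-0.005,0,0],
    [-0.003,0,0],
  ],
  rot=[
    [0,0,0],
    [0,0,0],
    [0,0,0],
    [0,0,0],
    [0,0,0],
    [0,0,0],
  ],
)

```text
t: 6.8
tcp_pos: [0.6012, 0.0169, 0.0176]
eef_rot: [0.0, -0.164, 0.986, -0.0]
wrist_force: [-0.7, -0.7, 0.7]
finger_gap: 0.153
```

```bash
python3 g.py 21 4 17 90;  python3 - <<'E'
from h import *
p=vision.read_camera("scene"); cv2.imwrite("pics/s4.png",cv2.resize(p["image"][190:280,190:340,::-1],None,fx=5,fy=5,interpolation=cv2.INTER_CUBIC))
E
```

```text
t 6.8 local now [14.2  4. ] z 17.6 az-board 90.06 F local [-0.92 -0.45] Fz 0.69
tool shift mm [-6.8 -0.   0.6]
tool rot deg [-0.06  0.01  0.06]
```

View pics/s4.png

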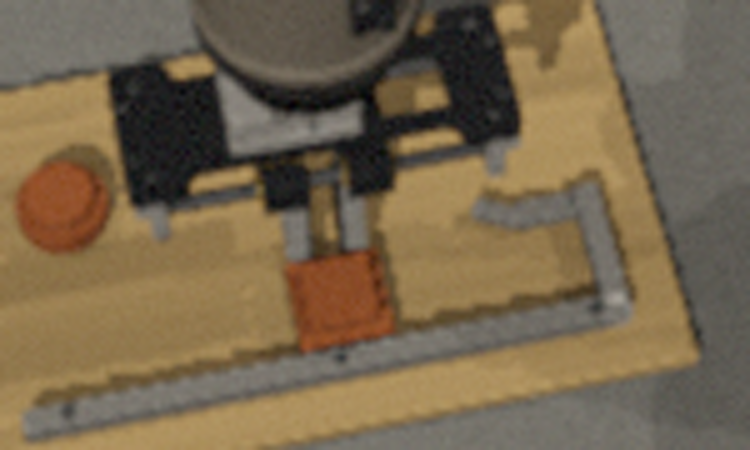

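Request:
arm_command(
  jaw=[0.15,0.15,0.15],
  linear=[
    [-0.002,0,0],
    [-0.0015,0,0],
    [0,0,0],
  ],
  rot=[
    [0,0,0],
    [0,0,0],
    [0,0,0],
  ],
)

```text
t: 7.22
tcp_pos: [0.6046, 0.0181, 0.0175]
eef_rot: [0.0, -0.164, 0.986, -0.0]
wrist_force: [0.0, -0.8, 0.0]
finger_gap: 0.154
```

```bash
python3 g.py 21 4 17 90
```

```text
t 7.225 local now [17.9  4. ] z 17.5 az-board 90.05 F local [-0.22 -0.76] Fz 0.01
tool shift mm [-3.1 -0.   0.5]
tool rot deg [-0.05 -0.01  0.05]
```

Request:
arm_command(
  jaw=[0.15,0.15],
  linear=[
    [-0.0015,0,0],
    [-0.0005,0,0],
  ],
  rot=[
    [0,0,0],
    [0,0,0],
  ],
)

```text
t: 7.48
tcp_pos: [0.6046, 0.018, 0.0173]
eef_rot: [-0.002, -0.164, 0.986, -0.0]
wrist_force: [-3.9, 0.1, 1.9]
finger_gap: 0.148
```

```bash
python3 g.py 21 4 17 90
```

```text
t 7.475 local now [17.9  4. ] z 17.3 az-board 90.02 F local [-3.64  1.4 ] Fz 1.89
tool shift mm [-3.1  0.   0.3]
tool rot deg [-0.01 -0.2   0.02]
```

Request:
arm_command(
  jaw=[0.15,0.15],
  linear=[
    [-0.001,0,0],
    [-0.001,0,0],
  ],
  rot=[
    [0,0,0],
    [0,0,0],
  ],
)

```text
t: 7.72
tcp_pos: [0.6047, 0.018, 0.0171]
eef_rot: [-0.003, -0.164, 0.986, -0.0]
wrist_force: [-7.1, -1.7, 6.9]
finger_gap: 0.149
```

```bash
python3 g.py 21 4 17 90;  python3 - <<'E'
from h import *
p=vision.read_camera("scene"); cv2.imwrite("pics/s5.png",cv2.resize(p["image"][190:280,190:340,::-1],None,fx=5,fy=5,interpolation=cv2.INTER_CUBIC))
E
```

```text
t 7.725 local now [18.   3.9] z 17.1 az-board 89.99 F local [-7.28  0.7 ] Fz 6.89
tool shift mm [-3.   0.1  0.1]
tool rot deg [ 0.04 -0.38 -0.01]
```

View pics/s5.png

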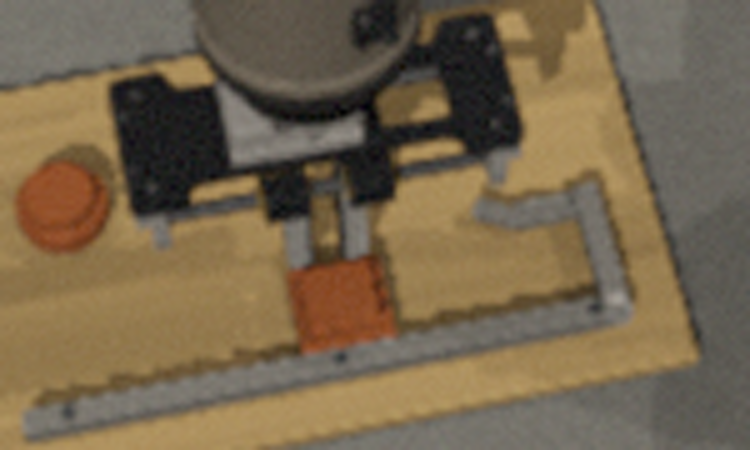

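Contact with the fence is firm at 7 N, with the tool square to the board. The scene view shows the foot at (343,305) flat on the fence. I back off, rise, and go round to its -y side.

Request:
arm_command(
  jaw=[0.15,0.15,0.15,0.15,0.15,0.15,0.15,0.15,0.15,0.15,0.15,0.15,0.15,0.15,0.15,0.15],
  linear=[
    [0.004,0,0],
    [0.015,0,0],
    [0,0,-0.03],
    [0,0,-0.03],
    [-0.03,-0.025,0],
    [-0.035,-0.024,0],
    [0,0,0],
    [0,0,0],
    [0,0,0],
    [0,0,0],
    [0,0,0],
    [0,0,0],
    [0,0,0],
    [0,0,0],
    [0,0,0],
    [0,0,0],
  ],
  rot=[
    [0,0,0],
    [0,0,0],
    [0,0,0],
    [0,0,0],
    [0,0,0],
    [0,0,0],
    [0,0,10],
    [0,0,10],
    [0,0,10],
    [0,0,10],
    [0,0,10],
    [0,0,10],
    [0,0,10],
    [0,0,10],
    [0,0,10],
    [0,0,0],
  ],
)

```text
t: 9.78
tcp_pos: [0.6569, -0.0184, 0.0789]
eef_rot: [-0.002, 0.604, 0.797, -0.0]
wrist_force: [-0.8, -0.3, 0.7]
finger_gap: 0.149
```

```bash
python3 g.py 48 -45 18 0
python3 - <<'E'
from h import *
pos,R,s=tool(); print(s["joint_positions"].round(2))
p=vision.read_camera("wrist"); cv2.imwrite("pics/w6.png",p["image"][:,:,::-1])
np.savez("w6.npz",**{k:np.array(p[k]) for k in("image","camera_matrix","R","t")})
E
```

```text
t 9.775 local now [ 55.6 -47.4] z 78.9 az-board -3.12 F local [-0.83 -0.02] Fz 0.69
tool shift mm [ 1.9 -7.6 60.9]
tool rot deg [-0.12 -0.13 -3.12]
[-0.65  0.69  0.85  1.78 -0.63  0.96  0.74]
```

View pics/w6.png

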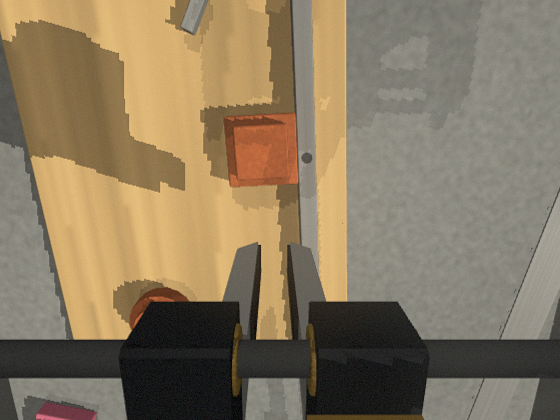

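```bash
cat > ff.py <<'E'
from h import *
import sys
def footfit(p,uv,valid=None):
    hsv=cv2.cvtColor(p["image"],cv2.COLOR_RGB2HSV); h,s,v=[hsv[...,i].astype(int) for i in range(3)]
    m=((h<=15)|(h>=174))&(s>138)&(v>35)
    k,l=cv2.connectedComponents(m.astype(np.uint8)); m=l==l[uv[1],uv[0]]
    if valid is None: valid=np.ones(m.shape,bool)
    V=footverts(); B=json.load(open("fit.json"))[0]
    def cost(q):
        h=cv2.convexHull(proj(p,place([q[0]/1e3,q[1]/1e3,q[2]/57.3],V)).astype(np.float32))[:,0]
        return (np.abs(softmask(h,m.shape)-m)*valid).sum()
    g0=unproj(p,uv,.028)
    best=min((minimize(cost,g,method="Nelder-Mead",options=dict(initial_simplex=[g,g+[6,0,0],g+[0,6,0],g+[0,0,6]])) for g in (np.array([g0[0]*1e3,g0[1]*1e3,B[2]*57.3+a]) for a in(-8,-3,0,3,8))),key=lambda r:r.fun)
    q=best.x/[1e3,1e3,57.3]
    print("foot local",(local(B,q)*1e3).round(1),"rel deg",np.degrees(q[2]-B[2]).round(2),"cost",best.fun,m.sum())
    return q
def show(p,q,name,x0,y0,w,h,f=4):
    B=json.load(open("fit.json"))[0]
    im=cv2.resize(p["image"],None,fx=f,fy=f,interpolation=cv2.INTER_CUBIC)[:,:,::-1].copy()
    dr=lambda Q,col:cv2.polylines(im,[np.round((proj(p,Q)+.5)*f-.5).astype(np.int32)],True,col,1)
    dr(place(B,[[.075,-.152,.026],[.075,.130,.026],[.087,.142,.026],[.087,-.152,.026]]),(255,0,0))
    dr(place(B,[[.075,-.152,.012],[.075,.130,.012],[.075,-.152,.012]]),(255,0,255))
    for zz,hh in((.012,.023),(.026,.023),(.034,.017)): dr(place(q,[[-hh,-hh,zz],[hh,-hh,zz],[hh,hh,zz],[-hh,hh,zz]]),(255,255,0))
    cv2.imwrite(name,im[y0*f:(y0+h)*f,x0*f:(x0+w)*f])
E
python3 - <<'E'
from ff import *
d=np.load("w6.npz"); p={k:d[k] for k in d}
q=footfit(p,(262,150)); show(p,q,"pics/w6f.png",200,90,190,140)
E
```

```text
foot local [51.3  6.3] rel deg 0.46 cost 204.47058823529412 5026
```

View pics/w6f.png

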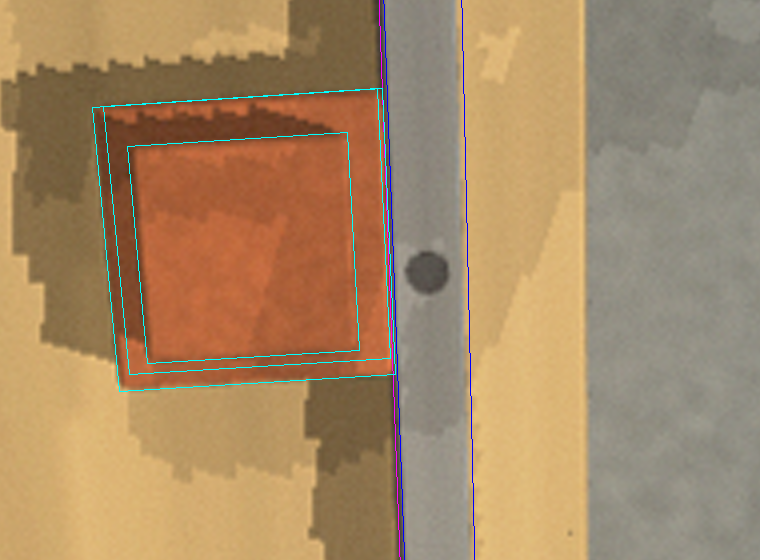

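The wrist fit agrees with the fence: the foot is flush and square (+0.5°) at local (51,6). The edges in the crop run along (390,90-370). Next I align and descend behind the foot.

Request:
arm_command(
  jaw=[0.15,0.15,0.15,0.15],
  linear=[
    [0.002,-0.007,0.01],
    [0,0,0.025],
    [0,0,0.015],
    [0,0,0],
  ],
  rot=[
    [-0.1,-0.1,-3.1],
    [0,0,0],
    [0,0,0],
    [0,0,0],
  ],
)

```text
t: 10.32
tcp_pos: [0.6491, -0.0188, 0.0285]
eef_rot: [-0.0, 0.574, 0.819, 0.001]
wrist_force: [-1.2, 0.2, -0.8]
finger_gap: 0.155
```

```bash
python3 g.py 49 -44 17 0
```

```text
t 10.325 local now [ 48.1 -45.3] z 28.5 az-board 1.03 F local [-1.09  0.63] Fz -0.8
tool shift mm [ 1.2  0.9 11.5]
tool rot deg [ 0.09 -0.07  1.03]
```

Request:
arm_command(
  jaw=[0.15,0.15,0.15],
  linear=[
    [0.001,0.001,0.006],
    [0,0,0.005],
    [0,0,0],
  ],
  rot=[
    [0,0,1],
    [0,0,0],
    [0,0,0],
  ],
)

```text
t: 10.7
tcp_pos: [0.6507, -0.0176, 0.0181]
eef_rot: [0.001, 0.581, 0.814, 0.002]
wrist_force: [1.0, -0.1, -0.4]
finger_gap: 0.154
```

```bash
python3 g.py 49 -44 17 0
python3 - <<'E'
from ff import *
p=vision.read_camera("wrist"); cv2.imwrite("pics/w7.png",p["image"][:,:,::-1])
E
```

```text
t 10.7 local now [ 49.9 -44.7] z 18.1 az-board 0.03 F local [ 0.93 -0.41] Fz -0.37
tool shift mm [ 0.7 -0.9  1.1]
tool rot deg [ 0.18 -0.04  0.03]
```

View pics/w7.png

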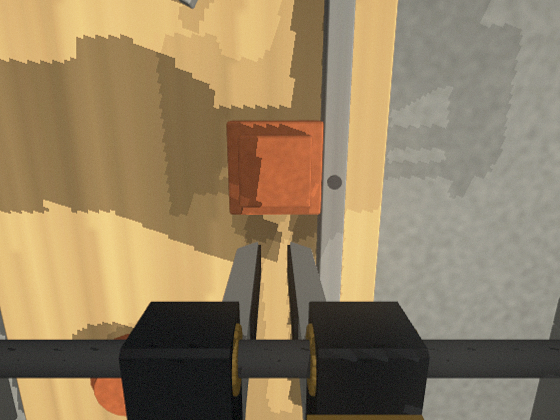

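Request:
arm_command(
  jaw=[0.15,0.15,0.15,0.15,0.15,0.15,0.15,0.15],
  linear=[
    [0.005,-0.001,0.001],
    [0.005,0,0],
    [0.004,0,0],
    [0.004,0.0002,0],
    [0.004,0.0002,0],
    [0.004,0.0002,0],
    [0.004,0.0002,0],
    [0,0,0],
  ],
  rot=[
    [0,0,0],
    [0,0,0],
    [0,0,0],
    [0,0,0],
    [0,0,0],
    [0,0,0],
    [0,0,0],
    [0,0,0],
  ],
)

```text
t: 11.75
tcp_pos: [0.6403, 0.0129, 0.0178]
eef_rot: [0.001, 0.581, 0.814, 0.002]
wrist_force: [-0.7, 0.6, 0.4]
finger_gap: 0.15
```

```bash
python3 g.py 49 70 17 0
python3 - <<'E'
from ff import *
p=vision.read_camera("wrist"); cv2.imwrite("pics/w8.png",p["image"][:,:,::-1])
q=footfit(p,(275,190)); show(p,q,"pics/w8f.png",200,110,180,140)
E
```

```text
t 11.75 local now [ 50.  -12.4] z 17.8 az-board 0.07 F local [-0.5   0.81] Fz 0.36
tool shift mm [82.4 -0.9  0.8]
tool rot deg [ 0.23 -0.03  0.07]
foot local [51.3 21.1] rel deg -0.01 cost 368.74901960784314 8365
```

View pics/w8f.png

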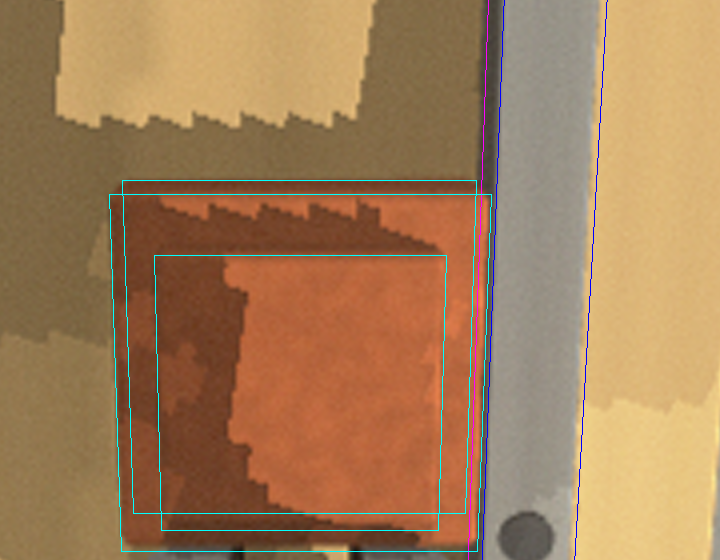

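The foot is flush and square at y=21 (crop edges at column 480-490 along the fence). Continuing.

Request:
arm_command(
  jaw=[0.15,0.15,0.15,0.15,0.15,0.15,0.15,0.15,0.15],
  linear=[
    [0.004,0.0002,0],
    [0.004,0.0002,0],
    [0.004,0.0002,0],
    [0.004,0.0002,0],
    [0.004,0.0002,0],
    [0.004,0.0002,0],
    [0.004,0.0002,0],
    [0.004,0.0002,0],
    [0,0,0],
  ],
  rot=[
    [0,0,0],
    [0,0,0],
    [0,0,0],
    [0,0,0],
    [0,0,0],
    [0,0,0],
    [0,0,0],
    [0,0,0],
    [0,0,0],
  ],
)

```text
t: 12.92
tcp_pos: [0.6308, 0.0456, 0.0178]
eef_rot: [0.001, 0.581, 0.814, 0.002]
wrist_force: [0.4, -0.2, -1.1]
finger_gap: 0.154
```

```bash
python3 g.py 49 70 17 0
python3 - <<'E'
from ff import *
p=vision.read_camera("wrist"); cv2.imwrite("pics/w9.png",p["image"][:,:,::-1])
q=footfit(p,(275,190)); show(p,q,"pics/w9f.png",190,60,200,190,3)
E
```

```text
t 12.925 local now [51.6 21.6] z 17.8 az-board 0.06 F local [ 0.3  -0.35] Fz -1.06
tool shift mm [48.4 -2.6  0.8]
tool rot deg [ 0.22 -0.02  0.06]
foot local [51.1 55.4] rel deg 0.56 cost 375.8745098039216 8365
```

View pics/w9f.png

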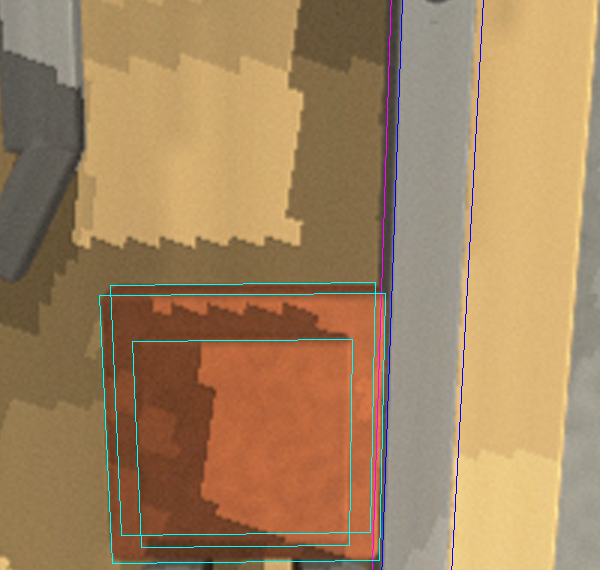

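Request:
arm_command(
  jaw=[0.15,0.15,0.15,0.15,0.15,0.15,0.15,0.15,0.15,0.15],
  linear=[
    [0.004,0.0001,0],
    [0.004,0.0001,0],
    [0.004,0.0001,0],
    [0.004,0.0001,0],
    [0.004,0.0001,0],
    [0.004,0.0001,0],
    [0.004,0.0001,0],
    [0.004,0.0001,0],
    [0.004,0.0001,0],
    [0,0,0],
  ],
  rot=[
    [0,0,0],
    [0,0,0],
    [0,0,0],
    [0,0,0],
    [0,0,0],
    [0,0,0],
    [0,0,0],
    [0,0,0],
    [0,0,0],
    [0,0,0],
  ],
)

```text
t: 14.22
tcp_pos: [0.6192, 0.0821, 0.0178]
eef_rot: [0.001, 0.581, 0.814, 0.002]
wrist_force: [-0.2, -0.9, 0.5]
finger_gap: 0.151
```

```bash
python3 g.py 49 70 17 0
python3 - <<'E'
from ff import *
p=vision.read_camera("wrist"); cv2.imwrite("pics/w10.png",p["image"][:,:,::-1])
q=footfit(p,(275,190)); show(p,q,"pics/w10f.png",190,60,200,190,3)
E
```

```text
t 14.225 local now [52.5 59.9] z 17.8 az-board 0.04 F local [-0.46 -0.77] Fz 0.48
tool shift mm [10.1 -3.4  0.8]
tool rot deg [ 0.22 -0.01  0.04]
foot local [51.  93.3] rel deg 0.01 cost 359.94509803921574 8374
```

View pics/w10f.png

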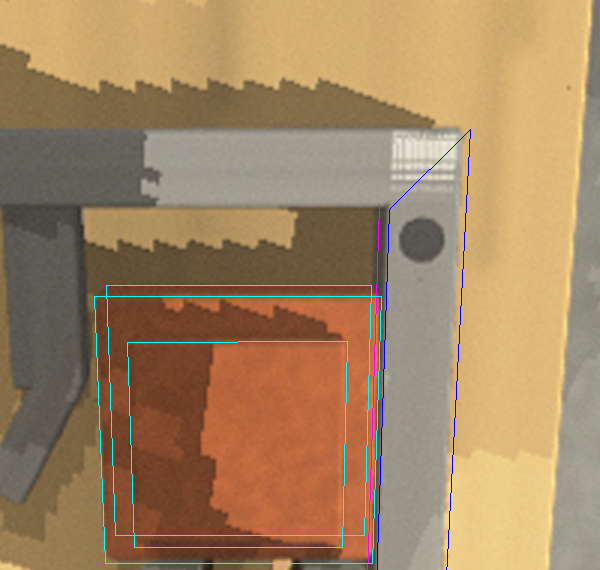

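The foot is flush and entering the nest, with about 13 mm to the stop. I'm slowing down.

Request:
arm_command(
  jaw=[0.15,0.15,0.15,0.15,0.15],
  linear=[
    [0.003,0,0],
    [0.003,0,0],
    [0.003,0,0],
    [0.001,0,0],
    [0,0,0],
  ],
  rot=[
    [0,0,0],
    [0,0,0],
    [0,0,0],
    [0,0,0],
    [0,0,0],
  ],
)

```text
t: 14.9
tcp_pos: [0.6159, 0.0918, 0.0179]
eef_rot: [0.001, 0.582, 0.814, 0.002]
wrist_force: [1.1, -1.4, 0.2]
finger_gap: 0.148
```

```bash
python3 g.py 49 73.5 17 0
```

```text
t 14.9 local now [52.5 70.1] z 17.9 az-board 0.01 F local [ 0.58 -1.68] Fz 0.22
tool shift mm [ 3.4 -3.5  0.9]
tool rot deg [0.23 0.   0.01]
```

Request:
arm_command(
  jaw=[0.15,0.15,0.15],
  linear=[
    [0.0015,0,0],
    [0.001,0,0],
    [0,0,0],
  ],
  rot=[
    [0,0,0],
    [0,0,0],
    [0,0,0],
  ],
)

```text
t: 15.28
tcp_pos: [0.6151, 0.0942, 0.0179]
eef_rot: [0.001, 0.582, 0.813, 0.002]
wrist_force: [0.8, -0.1, 0.2]
finger_gap: 0.15
```

```bash
python3 g.py 49 73.5 17 0
```

```text
t 15.275 local now [52.5 72.6] z 17.9 az-board -0.0 F local [ 0.67 -0.36] Fz 0.16
tool shift mm [ 0.9 -3.5  0.9]
tool rot deg [ 0.24  0.   -0.  ]
```

Request:
arm_command(
  jaw=[0.15,0.15,0.15],
  linear=[
    [0.001,0,0],
    [0.001,0,0],
    [0.0005,0,0],
  ],
  rot=[
    [0,0,0],
    [0,0,0],
    [0,0,0],
  ],
)

```text
t: 15.65
tcp_pos: [0.6148, 0.095, 0.0181]
eef_rot: [0.002, 0.582, 0.813, 0.001]
wrist_force: [1.2, -3.2, -0.5]
finger_gap: 0.15
```

```bash
python3 g.py 49 73.5 17 0
```

```text
t 15.65 local now [52.4 73.6] z 18.1 az-board -0.06 F local [ 0.13 -3.4 ] Fz -0.49
tool shift mm [-0.1 -3.4  1.1]
tool rot deg [ 0.26  0.12 -0.07]
```

Contact with the stop at about 3.4 N. One more small nudge, then a look.

Request:
arm_command(
  jaw=[0.15,0.15],
  linear=[
    [0.001,0,0],
    [0.001,0,0],
  ],
  rot=[
    [0,0,0],
    [0,0,0],
  ],
)

```text
t: 15.9
tcp_pos: [0.6148, 0.0951, 0.0183]
eef_rot: [0.003, 0.583, 0.813, 0.001]
wrist_force: [2.1, -6.4, -0.1]
finger_gap: 0.15
```

```bash
python3 g.py 49 73.5 17 0
python3 - <<'E'
from ff import *
p=vision.read_camera("wrist"); cv2.imwrite("pics/w11.png",p["image"][:,:,::-1])
q=footfit(p,(275,190)); show(p,q,"pics/w11f.png",190,60,200,190,3)
E
```

```text
t 15.9 local now [52.4 73.7] z 18.3 az-board -0.13 F local [-0.04 -6.72] Fz -0.08
tool shift mm [-0.2 -3.4  1.3]
tool rot deg [ 0.31  0.27 -0.13]
foot local [ 51.1 105.4] rel deg -0.52 cost 652.7490196078431 8048
```

View pics/w11f.png

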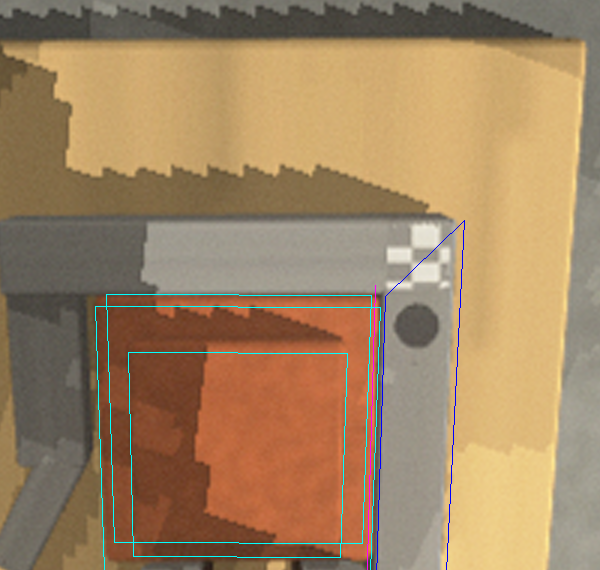

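The foot sits home against the fence and the stop (crop: foot top edge meets the stop at row 292, right edge at the fence at column 375). Now I back straight off, rise and clear.

Request:
arm_command(
  jaw=[0.15,0.15,0.15,0.15,0.15,0.15,0.15,0.15,0.15,0.15],
  linear=[
    [-0.003,0,0],
    [-0.012,-0.001,0],
    [-0.015,-0.001,0],
    [0,0,-0.03],
    [0,0,-0.05],
    [0,0,-0.05],
    [0,0,-0.05],
    [-0.03,-0.03,0],
    [-0.03,-0.03,0],
    [0,0,0],
  ],
  rot=[
    [0,0,0],
    [0,0,0],
    [0,0,0],
    [0,0,0],
    [0,0,0],
    [0,0,0],
    [0,0,0],
    [0,0,0],
    [0,0,0],
    [0,0,0],
  ],
)

```text
t: 17.2
tcp_pos: [0.5837, -0.0206, 0.2048]
eef_rot: [0.003, 0.585, 0.811, 0.001]
wrist_force: [0.2, 1.0, -0.6]
finger_gap: 0.149
```

```bash
python3 g.py 49 73.5 17 0
python3 - <<'E'
from ff import *
p=vision.read_camera("wrist"); cv2.imwrite("pics/w12.png",p["image"][:,:,::-1])
for n in("scene","top"):
    p=vision.read_camera(n); cv2.imwrite(f"pics/{n}12.png",p["image"][:,:,::-1])
E
```

```text
t 17.2 local now [-14.4 -25.8] z 204.8 az-board -0.42 F local [0.56 0.89] Fz -0.6
tool shift mm [100.5  61.7 187.7]
tool rot deg [ 0.3   0.23 -0.42]
```

View pics/w12.png

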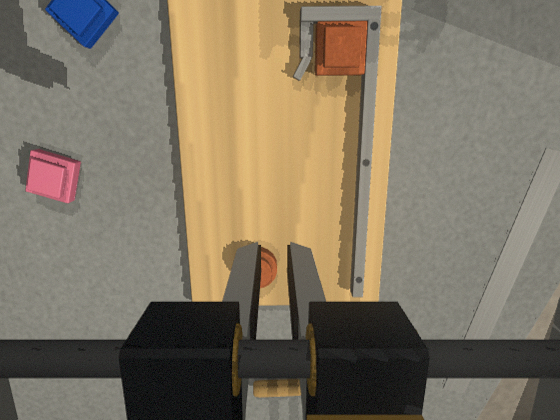

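View pics/scene12.png

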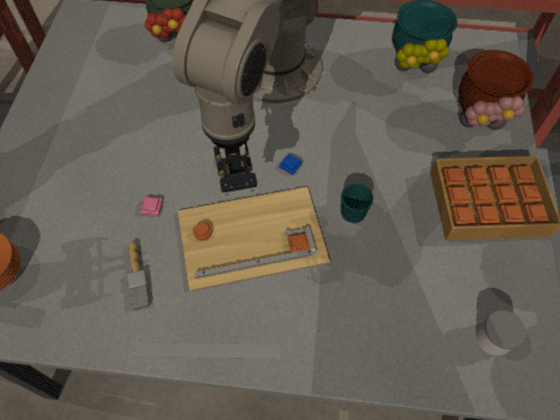

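The foot is in the nest at wrist (340,47). The round foot (scene 202,230), pot (356,203) and brush (137,275) are unmoved. I'm checking the gaps in a close crop and a fit.

Run:
```python
from ff import *
a=cv2.imread("pics/w12.png")
cv2.imwrite("pics/w12c.png",cv2.resize(a[0:95,280:395],None,fx=6,fy=6,interpolation=cv2.INTER_CUBIC))
p=vision.read_camera("wrist"); q=footfit(p,(345,45))
for n in("scene","top"):
    x=vision.read_camera(n)
    print(n,[(np.round(d["position"],1).tolist(),round(d["score"],2)) for l in("round_foot","pot","brush") for d in vision.find_in(x,l)[:1]])
```

```text
foot local [ 50.7 106.9] rel deg -0.25 cost 175.5529411764706 2720
scene [([201.9, 230.3], 0.61), ([357.2, 201.2], 0.63), ([137.4, 282.9], 0.63)]
top [([178.3, 224.5], 0.98), ([386.0, 118.5], 0.85)]
```

View pics/w12c.png

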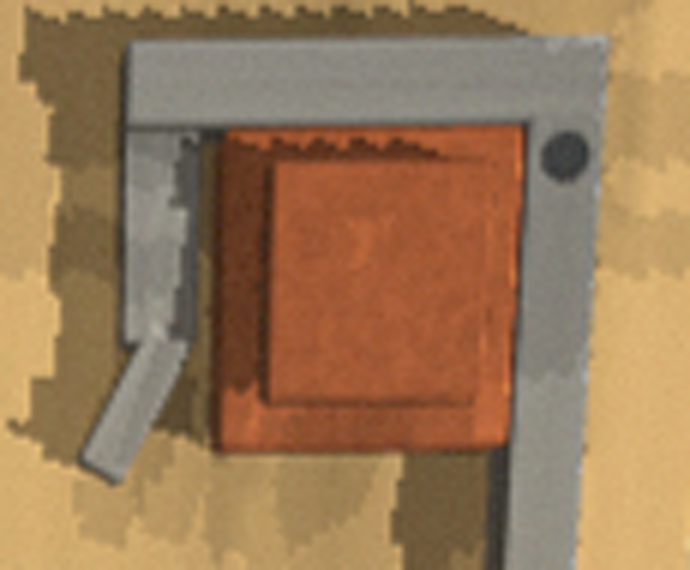

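The crop shows no gap at the stop (row 125) or along the fence (column 508-525).

```bash
python3 -c "
from bench import order
print(order.job_done())"
```

```text
the job is handed in; nothing more can be done
None
```

I pushed the square clay foot flat onto the fence about 100 mm short of the nest. I then slid it along the fence from behind with both fingertips, into the nest and against the end stop. After that I backed off, rose to about 0.2 m and handed the job in at about 17.4 s of the 51 s allowed. I don't have a verdict, only my own checks.

- **Forces:** pushing peaked at about 7 N against the fence, with about 7 N of upward force on the tool at the same moment. It was also about 7 N at the stop. The sliding itself was around 1 N, which is at noise level.
- **Along the fence:** three wrist-camera fits during the slide showed the foot flush with the fence and within about 0.6° of square.
- **Final position:** the fit puts the foot at (50.7, 106.9) mm on the board, against the nest's (52, 107), and turned -0.25°. The close crop shows no gap at the stop or the fence. The 1.3 mm difference in x is about the same bias I saw while the foot was pressed on the fence, so I take it as calibration.
- **Bystanders:** the round foot, pot and brush were within 1–5 pixels of where they started in the scene view. The pot's detected centre moved 3.5 pixels in the top view and 5 in the scene view. The tool never came near it at its height, so I put that down to detector noise.
- **What disagreed or was missing:** the scene and top cameras placed the board about 3–4 mm apart, so I worked from the wrist-camera fit. The top view didn't report the round foot in the last check.

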